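# Drain the washed stoppers and catch them in the drying pan

### The job

Put all the washed white stoppers from the bench on the draining chute, behind its shut gate. Then take the pan by its handle, hold its bowl under the chute's outlet and push the treadle fully down to its stop with the same hand, keeping it down until the stoppers have slid into the pan. Stand the pan with all the stoppers in it, upright in the middle of the hotplate, let go, and leave the treadle up and the other glassware where it is.

Things in the scene. Friction and masses are not known exactly. Their poses are not given: they have to be found in the camera images.
- s0_mid (a point): white PTFE flask stopper, 29 g, slippery: a square head 26 x 26 x 12 mm and on it a round plug 19 mm in diameter and 18 mm long, 30 mm in all. It starts standing on its head on the bench, plug up. The point is its centre, half-way along (15 mm above the head's face); its own z axis points from head to plug. Four to six of the six stoppers are present
- s1_mid (a point): white PTFE flask stopper, 29 g, slippery: a square head 26 x 26 x 12 mm and on it a round plug 19 mm in diameter and 18 mm long, 30 mm in all. It starts standing on its head on the bench, plug up. The point is its centre, half-way along (15 mm above the head's face); its own z axis points from head to plug. Four to six of the six stoppers are present
- s2_mid (a point): white PTFE flask stopper, 29 g, slippery: a square head 26 x 26 x 12 mm and on it a round plug 19 mm in diameter and 18 mm long, 30 mm in all. It starts standing on its head on the bench, plug up. The point is its centre, half-way along (15 mm above the head's face); its own z axis points from head to plug. Four to six of the six stoppers are present
- s3_mid (a point): white PTFE flask stopper, 29 g, slippery: a square head 26 x 26 x 12 mm and on it a round plug 19 mm in diameter and 18 mm long, 30 mm in all. It starts standing on its head on the bench, plug up. The point is its centre, half-way along (15 mm above the head's face); its own z axis points from head to plug. Four to six of the six stoppers are present
- s4_mid (a point): white PTFE flask stopper, 29 g, slippery: a square head 26 x 26 x 12 mm and on it a round plug 19 mm in diameter and 18 mm long, 30 mm in all. It starts standing on its head on the bench, plug up. The point is its centre, half-way along (15 mm above the head's face); its own z axis points from head to plug. Four to six of the six stoppers are present
- s5_mid (a point): white PTFE flask stopper, 29 g, slippery: a square head 26 x 26 x 12 mm and on it a round plug 19 mm in diameter and 18 mm long, 30 mm in all. It starts standing on its head on the bench, plug up. The point is its centre, half-way along (15 mm above the head's face); its own z axis points from head to plug. Four to six of the six stoppers are present
- rack: draining stand (chute, gate, treadle), fixed as one. The chute is a steel channel on legs, 66 mm wide inside, 200 mm long, walls 28 mm high, top end closed, floor rising at 25 degrees from its outlet lip. Laid on it, stoppers slide down to the gate on their own. Origin: on the bench under the lip; -y downhill, out of the chute, +y uphill, x across, z up. Legs at x = +-39 mm, from 60 mm uphill on
- lip (a point): outlet lip: middle of the lower end of the chute's floor (4 mm thick), 145 mm above the bench; axes as the stand's. The space under the lip is free as far uphill as the legs. At either side of the outlet stands a gate guide, 84 mm apart over their outsides, rising to 50 mm above the lip
- gate (a joint): lift in m of the clear gate across the outlet: 0 shut (it then stands 40 mm above the lip), 0.05 fully open. Driven by the treadle alone
- load (a point): the middle of the chute's floor, 130 mm uphill of the lip (measured level), on the floor's surface: a good spot to lay stoppers down
- catch (a point): point 48 mm beyond the lip, downhill, at the lip's height (145 mm above the bench): the axis of the pan's bowl belongs under this point, its rim below the lip and its handle pointing downhill, to catch the stoppers
- pad (a point): on the top face of the hinged spring treadle, a dark steel plate 72 mm wide, level 88 mm above the bench when up, reaching from 147 to 262 mm beyond the lip. Its hinge is at the far end, so the end nearer the lip goes down. This point is 178 mm beyond the lip, 84 mm from the hinge: below the pan's grip point when the bowl is under the catch point. Fingertips or the pan's handle may push it
- treadle (a joint): treadle angle in rad: 0 up (gate shut), 0.28 at its lower stop (gate lifted 50 mm; pad about 23 mm lower than at rest). A spring returns it; at the stop the pad takes about 6 N
- pan_bowl (a point): catching pan, steel, 220 g: round bowl 86 mm wide at the base, 112 mm at the rim, 55 mm tall, wall 3 mm, floor 4 mm, open above, with one straight black handle. The point is the centre of the bowl, half-way up (27.5 mm above its underside). The handle points to the pan's own -y; z is up
- pan_grip (a point): grip point of the pan's handle: centre of a bar 14 mm wide and 14 mm tall that reaches from the bowl out to 167 mm from the bowl's axis; this point is 130 mm from the axis and 47 mm above the pan's underside
- plate_top (a point): middle of the top of the hotplate (cold), a white box 165 x 165 mm, fixed; its square top, 150 x 150 mm, is 42 mm above the bench
- flask: bystander, to be left alone: glass conical flask, 84 mm wide, 115 mm tall; the point is the centre of its underside
- beaker: bystander, to be left alone: glass beaker, 44 mm wide, 50 mm tall; the point is the centre of its underside
- dish: bystander, to be left alone: covered glass dish, 60 mm wide, 14 mm tall; the point is the centre of its underside
- reagent: bystander, to be left alone: clear plastic bottle with a blue cap, 60 mm wide, 150 mm tall; the point is the centre of its underside
- jar: bystander, to be left alone: small glass jar with a white cap, 32 mm wide, 40 mm tall; the point is the centre of its underside
- bottle2: bystander, to be left alone: amber glass bottle with a white cap, 54 mm wide, 120 mm tall; the point is the centre of its underside

How it is judged (in metres and radians):
On the way, in this order (a step that is already met when the one before it is completed fails the run):
1. all the stoppers that are present lie at rest on the chute behind the shut gate (x of s0_mid in the frame of lip between -0.035 and 0.035 m and y of s0_mid in the frame of lip between -0.003 and 0.19 m and z of each of s0_mid, s1_mid, s2_mid, s3_mid, s4_mid, s5_mid in the frame of lip above 0.002 m and height (world z) of each of s0_mid, s1_mid, s2_mid, s3_mid, s4_mid, s5_mid below 0.29 m and linear speed of each of s0, s1, s2, s3, s4, s5 below 0.03 m/s and x of s1_mid in the frame of lip between -0.035 and 0.035 m and y of s1_mid in the frame of lip between -0.003 and 0.19 m and x of s2_mid in the frame of lip between -0.035 and 0.035 m and y of s2_mid in the frame of lip between -0.003 and 0.19 m and x of s3_mid in the frame of lip between -0.035 and 0.035 m and y of s3_mid in the frame of lip between -0.003 and 0.19 m and x of s4_mid in the frame of lip between -0.035 and 0.035 m and y of s4_mid in the frame of lip between -0.003 and 0.19 m and x of s5_mid in the frame of lip between -0.035 and 0.035 m and y of s5_mid in the frame of lip between -0.003 and 0.19 m and value of joint treadle below 0.06 rad), for 0.2 s.
2. the treadle is at its stop while the fingers hold the pan with its bowl under the outlet (within 35 mm of the catch point, seen from above), and at least one stopper has dropped into it (value of joint treadle above 0.25 rad and contact force between the fingers and pan above 1 N and horizontal distance between pan_bowl and catch below 0.035 m and ((z of s0_mid in the frame of pan_bowl between -0.028 and 0.035 m and horizontal distance between s0_mid and pan_bowl below 0.052 m) or (z of s1_mid in the frame of pan_bowl between -0.028 and 0.035 m and horizontal distance between s1_mid and pan_bowl below 0.052 m) or (z of s2_mid in the frame of pan_bowl between -0.028 and 0.035 m and horizontal distance between s2_mid and pan_bowl below 0.052 m) or (z of s3_mid in the frame of pan_bowl between -0.028 and 0.035 m and horizontal distance between s3_mid and pan_bowl below 0.052 m) or (z of s4_mid in the frame of pan_bowl between -0.028 and 0.035 m and horizontal distance between s4_mid and pan_bowl below 0.052 m) or (z of s5_mid in the frame of pan_bowl between -0.028 and 0.035 m and horizontal distance between s5_mid and pan_bowl below 0.052 m))), for 0.1 s.
At the end, for the whole second after the job is handed in: All the stoppers present are in the pan's bowl; the pan stands upright and at rest on the hotplate, its bowl within 35 mm of the middle, released; the treadle is up (z of s0_mid in the frame of pan_bowl between -0.028 and 0.035 m and horizontal distance between each of s0_mid, s1_mid, s2_mid, s3_mid, s4_mid, s5_mid and pan_bowl below 0.052 m and z of s1_mid in the frame of pan_bowl between -0.028 and 0.035 m and z of s2_mid in the frame of pan_bowl between -0.028 and 0.035 m and z of s3_mid in the frame of pan_bowl between -0.028 and 0.035 m and z of s4_mid in the frame of pan_bowl between -0.028 and 0.035 m and z of s5_mid in the frame of pan_bowl between -0.028 and 0.035 m and horizontal distance between pan_bowl and plate_top below 0.035 m and z of pan_bowl in the frame of plate_top between 0.022 and 0.033 m and angle between pan's own z axis and vertical below 0.08 rad and linear speed of pan below 0.01 m/s and value of joint treadle below 0.05 rad and contact force between the fingers and pan below 0.05 N); the robot touches nothing.
It fails at once if a bystander (flask, beaker, covered dish, jar or one of the two bottles) is shoved more than 40 mm or knocked over (distance of any of flask, beaker, dish, reagent, jar, bottle2 from where it was at the start of the episode above 0.04 m or angle between any of flask, beaker, dish, reagent, jar, bottle2's own z axis and vertical above 0.5 rad).
Of s0, s1, s2, s3, s4, s5 only 4 to 6 are there at a start; the rules pass over those that are not, and their reading is None.
At some moment in a run one of s0, s1, s2, s3, s4, s5, pan may be knocked a few centimetres aside while the robot is not near it.
It also fails if it takes over 210 s, if anything falls off the work surface, if the arm or the gripper's body presses on something with over 40 N, if the wrist force passes 120 N, or if a joint passes its speed limit or range.

### The arm

A 6-joint arm with a two-finger parallel gripper is mounted at the origin on the work surface. World frame = base frame: x ahead of the robot, y to its left, z up, the work surface at z = 0. Lengths are in mm, angles in degrees, forces in N, time in s.
With the tool pointing down it reaches from about 375 to 975 mm from the base axis. Payload 3.8 kg.
Tool frame: the origin (TCP) lies at the very end of the fingers, on their centre line; the grasp point (between the pads) lies 19 mm behind it; z points along the fingers, y is the line along which they close (so a half turn about z gives the same grasp; the last joint's range is limited). The gripper opens to 85 mm and grips with 20 to 120 N. Pads are 22 mm wide; open, the fingers measure 114 mm over their backs; the gripper's body (76 mm by 85 mm) begins 54 mm behind the grasp point. The pads swing forward as they close: fully open they stand 13 mm farther back than shut.
Start: joints at [-69.723, 15.12, 91.902, -0, 72.978, -2.114], TCP at [257.121, -624.105, 198.68] pointing down, gripper open.
Joint ranges: [-150.88, 150.88], [-54.13, 125.18], [17.81, 147.31], [-75.09, 255.09], [0, 152.58], [-146.25, 146.25]. Speed limits (degrees/s): [147.25, 147.25, 180, 180, 180, 180].

### API

Orientations are given as a 3x3 rotation matrix whose columns are the frame's x, y, z axes.
In Python, from workcell import status, eyes, ticket gives the robot as it stands.
- The arm moves only by the tool carry_out, never from a script. Its argument "rows" is a list that holds one entry, the list of rows, each a list of 7 numbers: the finger opening in mm, from 0 to 85.4, then the shift along the tool's x, y, z in mm, then the turn, a rotation vector about the tool's x, y, z in degrees. In form: [[[hand, x, y, z, ax, ay, az], ...]]. A call has 1 to 10 rows; each row is the pose to reach, as a shift and turn from the pose commanded when the call began, along the tool's axes at that moment; what a row does not reach only later rows make up. A row lasts 1/10 s, in which the tool goes at most 50 mm and 8.59 degrees, less where a joint would pass 70% of its speed; a pose out of reach is approached as far as the arm can. A call with a gripper value outside its range is refused whole. The fingers move at their own pace and stop on an object; "newtons" is the grip in N (left out, the last holds). Time passes only in rows, so rows that repeat a pose let the fingers close. It gives the time, the measured TCP pose, the force, the opening and the grip force at its end, in the units of the state.
- status.sense(): the state, without advancing time (a new reading comes with each control period).
- eyes.snapshot(name): name is "side" or "top" or "wrist"; returns the picture (420x560x3 uint8, red, green, blue); there is no depth.
- eyes.get_calibration(name): a dict with "K" (3x3 intrinsics, pixels), "rvec" (rotation vector, rad) and "tvec" (3), from world to camera coordinates, as OpenCV has them. Camera axes: x right, y down, z forward; pixel columns grow to the right and rows downward; lengths in mm; the calibration is good to about 2 mm. A picture is of the moment at which its call begins: read the wrist's pose just before it. get_calibration takes no time and is no camera call; for the wrist camera it gives the pose at the moment of the call.
- ticket.close_job(): hands the job in; it is judged then, once.
The state is a dict: "t": time; "joint_pos": joint angles; "dq": joint speeds; "joint_torque": joint torques, N m; "ee_pos": TCP position; "tcp_rot": TCP orientation; "contact_force": force on the tool from outside, world axes, zero at the start; "torque": the same for the moment, N m; "grip_width": opening from 0.0 (shut) to 1.0 (fully open); "gripper_force": force on a finger pad.
Only numpy, scipy, OpenCV 4.12 (cv2) and the standard library are available. Lean on these libraries where they do the work, as an engineer would, in place of code of your own. Each camera call takes 0.05 s, during which the arm holds its last target. There are 200 camera calls.

## Working session

There is one attempt and no reset: what is moved stays moved. The work goes in short steps, Python scripts to look and compute and a tool call to move; the robot and the scene stay as the last step left them, time stands still between calls to the robot, and variables do not carry over. Pictures are saved under pics/ and viewed, at most 14 in all, crops included, and the job is handed in when it is done.

Besides the shell and the picture viewer there is one more tool, called after ">>>" in YAML: its name, and indented under it one key for each argument. carry_out: Moves the arm, as the interface text tells. Its arguments: {"type":"object","properties":{"rows":{"type":"array"},"newtons":{"type":"number"}},"required":["rows"]}

```bash
mkdir -p pics; cat > h.py <<'E'
import numpy as np, cv2
from workcell import status, eyes, ticket
def cal(n):
    c=eyes.get_calibration(n); R=cv2.Rodrigues(np.array(c["rvec"],float))[0]
    return np.array(c["K"],float),R,np.array(c["tvec"],float).reshape(3)
def ray(n,u,v,z,c=None):
    K,R,t=c or cal(n); d=R.T@np.linalg.solve(K,[u,v,1.]); o=-R.T@t
    return o+d*(z-o[2])/d[2]
def proj(n,P,c=None):
    K,R,t=c or cal(n); p=K@(R@np.array(P,float)+t); return p[:2]/p[2]
def snap(n,f,crop=None,s=1):
    im=eyes.snapshot(n); 
    cv2.imwrite(f"pics/{f}_raw.png",im[:,:,::-1])
    if crop: im=im[crop[1]:crop[3],crop[0]:crop[2]]
    cv2.imwrite(f"pics/{f}.png",cv2.resize(im,None,fx=s,fy=s,interpolation=cv2.INTER_CUBIC)[:,:,::-1])
def st():
    s=status.sense(); return s,np.array(s["ee_pos"]),np.array(s["tcp_rot"])
E
python3 - <<'E'
from h import *
snap("top","t0",s=1.42); snap("side","s0",s=1.42)
s,p,R=st(); print(s["t"],p,R.round(3))
for n in("top","side"):
    K,R,t=cal(n); print(n,K[0,0],-R.T@t,R.round(2).tolist())
E
```

```text
0.1 [ 256.82833333 -623.40323992  197.4403023 ] [[ 0.925  0.381 -0.001]
 [ 0.381 -0.925  0.002]
 [ 0.    -0.002 -1.   ]]
top 388.9639418091737 [ 369.73108558   -4.52563822 1302.79525909] [[0.0, -1.0, 0.01], [-0.99, -0.0, -0.11], [0.11, -0.01, -0.99]]
side 380.8235868656276 [361.6254496  692.08364584 787.00391469] [[-0.99, -0.16, -0.01], [-0.09, 0.64, -0.76], [0.12, -0.75, -0.65]]
```

View pics/t0.png

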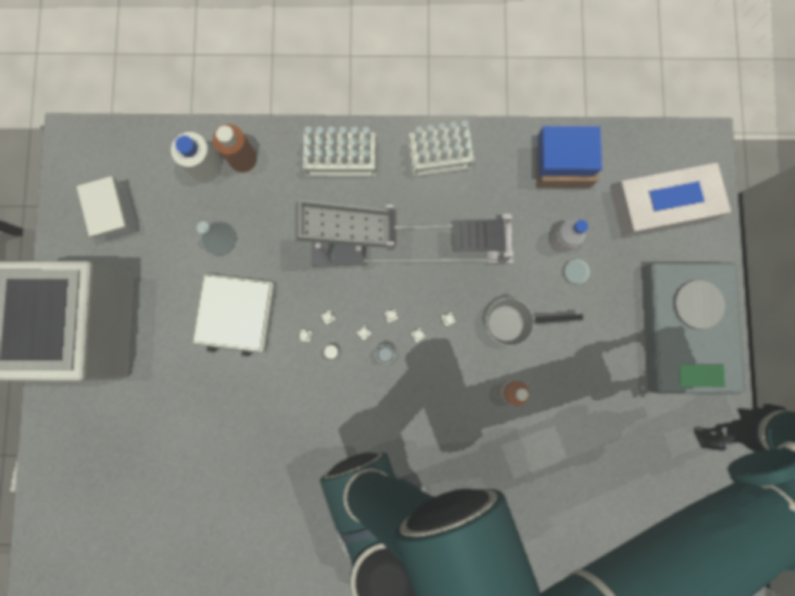

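View pics/s0.png

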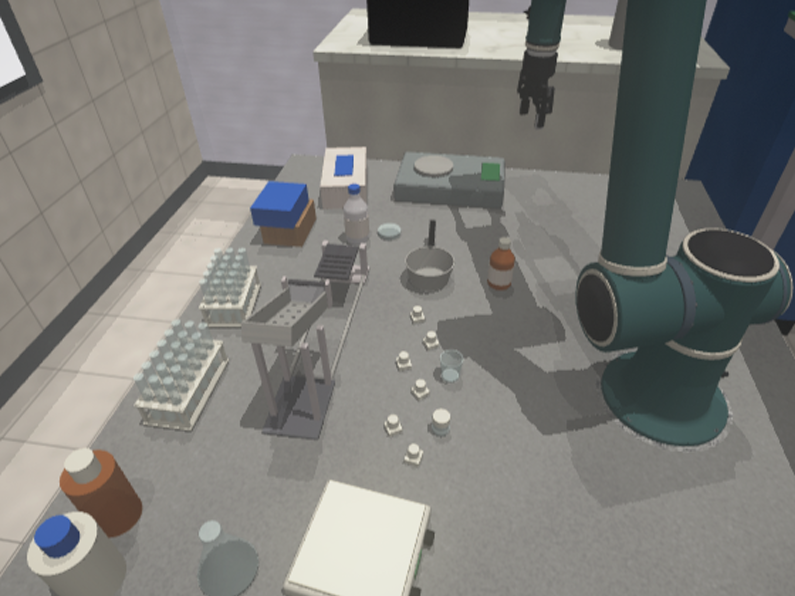

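The top view shows six stoppers at about (328,317), (305,335), (364,333), (391,316), (418,335) and (448,319). The jar is at (331,352), the beaker at (385,353) and the pan at (508,320) with its handle pointing right. The hotplate is at (235,313), the chute at (345,225) and the treadle at (482,235). The side view agrees with this.

```bash
python3 - <<'E'
from h import *
im=cv2.imread("pics/t0_raw.png")[130:270,130:420]
cv2.imwrite("pics/t0c.png",cv2.resize(im,None,fx=2.75,fy=2.75,interpolation=cv2.INTER_CUBIC))
c=cal("top")
f=lambda u,v,z: print((u,v),ray("top",u/1.42,v/1.42,z,c).round(0)[:2])
for u,v in[(328,317),(305,335),(364,333),(391,316),(418,335),(448,319)]: f(u,v,20)
f(331,352,40);f(385,353,50);f(508,320,0);f(508,320,55);f(558,318,50);f(235,313,42)
f(395,230,145);f(300,222,235);f(482,236,88);f(216,238,0);f(576,271,10);f(575,235,100);f(520,393,110)
s,p,R=st(); K,Rc,t=cal("wrist"); o=-Rc.T@t; print("wrist cam",K[0,0],R.T@(o-p),(R.T@Rc.T).round(3).tolist())
E
```

```text
(328, 317) [471. 141.]
(305, 335) [429. 194.]
(364, 333) [434.  57.]
(391, 316) [474.  -5.]
(418, 335) [430. -68.]
(448, 319) [ 467. -138.]
(331, 352) [390. 131.]
(385, 353) [388.   8.]
(508, 320) [ 467. -282.]
(508, 320) [ 463. -271.]
(558, 318) [ 468. -386.]
(235, 313) [478. 351.]
(395, 230) [648. -13.]
(300, 222) [642. 175.]
(482, 236) [ 649. -209.]
(216, 238) [662. 415.]
(576, 271) [ 583. -445.]
(575, 235) [ 650. -415.]
(520, 393) [ 302. -281.]
wrist cam 344.79230506487437 [  77.29203698   -0.75384382 -175.54368467] [[-0.001, -0.954, -0.301], [1.0, -0.001, 0.0], [-0.0, -0.301, 0.954]]
```

View pics/t0c.png

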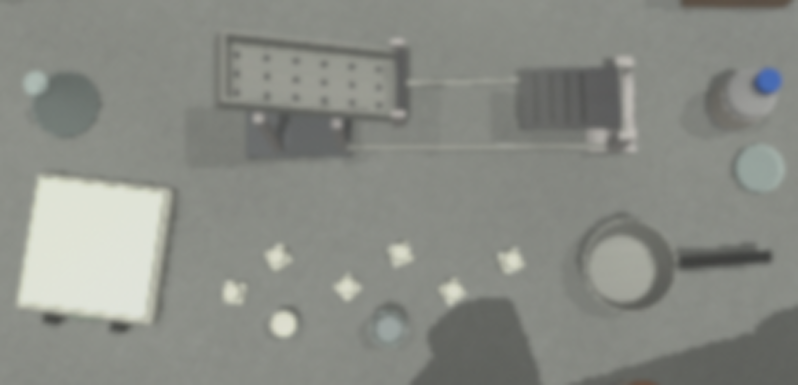

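The crop confirms the layout. The stand is nearly parallel to world y, and the hotplate is slightly rotated. Next I move above the stoppers for a wrist view.

>>> carry_out:
  rows:
    - [[85,20,0,-80,0,0,4],[85,60,-60,-120,0,0,8],[85,474,-511,-122,0,0,22.4],[85,474,-511,-122,0,0,22.4],[85,474,-511,-122,0,0,22.4],[85,474,-511,-122,0,0,22.4],[85,474,-511,-122,0,0,22.4],[85,474,-511,-122,0,0,22.4],[85,474,-511,-122,0,0,22.4],[85,474,-511,-122,0,0,22.4]]

```text
t: 1.1
ee_pos: [414.5, -206.9, 305.2]
tcp_rot: [[1.0, -0.001, -0.0], [-0.001, -1.0, 0.0], [-0.0, -0.0, -1.0]]
contact_force: [1.1, -0.6, -0.0]
grip_width: 0.998
gripper_force: 0.0
```

>>> carry_out:
  rows:
    - [[45,85,-200,-15,0,0,0],[45,85,-200,-15,0,0,0],[45,85,-200,-15,0,0,0],[45,85,-200,-15,0,0,0],[45,85,-200,-15,0,0,0],[45,85,-200,-15,0,0,0],[45,85,-200,-15,0,0,0]]

```text
t: 1.8
ee_pos: [499.2, -9.0, 319.8]
tcp_rot: [[1.0, 0.001, -0.001], [0.001, -1.0, -0.001], [-0.001, 0.001, -1.0]]
contact_force: [-1.0, -0.7, -0.9]
grip_width: 0.527
gripper_force: 0.0
```

```bash
python3 - <<'E'
from h import *
s,p,R=st(); print(s["t"],p,R.round(3).tolist()); 
np.save("c1.npy",np.array([*map(np.ravel,())])) if 0 else None
import pickle; pickle.dump(cal("wrist"),open("c1.pkl","wb"))
snap("wrist","w1",s=1.42)
E
```

```text
1.8 [499.15690831  -8.98244966 319.8160608 ] [[1.0, 0.001, -0.001], [0.001, -1.0, -0.001], [-0.001, 0.001, -1.0]]
```

View pics/w1.png

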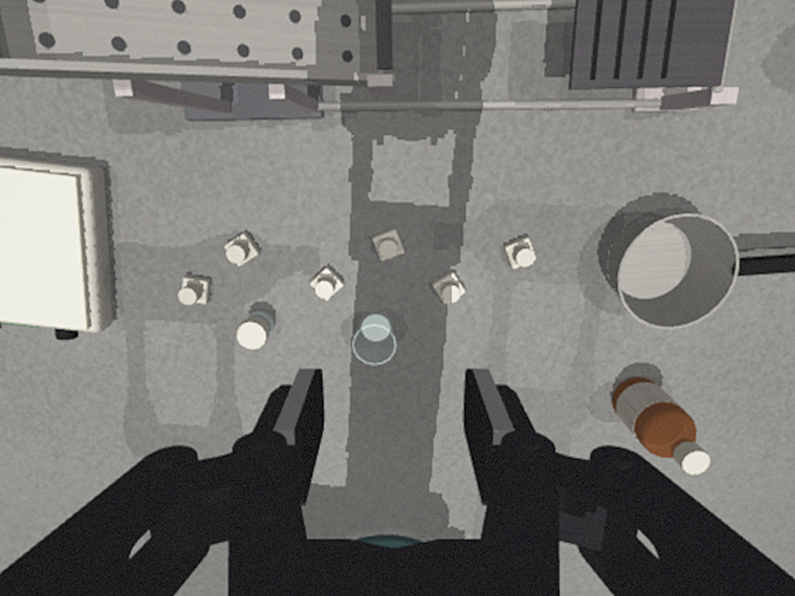

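The wrist view shows the plug tops at about (239,253), (188,296), (324,289), (388,248), (452,288) and (523,256). The jar is at (252,334), the beaker at (375,335) and the pan at (675,265). The chute is at the top edge.

```bash
python3 - <<'E'
from h import *
import pickle; c=pickle.load(open("c1.pkl","rb"))
for u,v in[(188,296),(239,253),(324,289),(388,248),(452,288),(523,256)]: print(ray("w",u/1.42,v/1.42,30,c).round(1)[:2])
print("jar",ray("w",252/1.42,334/1.42,40,c).round(1)[:2],"beaker",ray("w",375/1.42,325/1.42,0,c).round(1)[:2],"rim",ray("w",678/1.42,270/1.42,55,c).round(1))
E
```

```text
[429.6 196. ]
[473.2 141. ]
[436.8  60.2]
[478.1  -3.4]
[437.7 -66.7]
[ 470.1 -134.5]
jar [392.9 132.7] beaker [387.1  11.2] rim [ 462.5 -272.6   55. ]
```

>>> carry_out:
  rows:
    - [[45,-21,-6,270,0,0,0],[45,-21,-6,270,0,0,0],[45,-21,-6,270,0,0,0],[45,-21,-6,270,0,0,0],[45,-21,-6,270,0,0,0],[45,-21,-6,270,0,0,0],[45,-21,-6,306,0,0,0],[45,-21,-6,306,0,0,0],[10,-21,-6,306,0,0,0],[10,-21,-6,306,0,0,0]]
  newtons: 30

```text
t: 2.85
ee_pos: [480.3, -3.8, 16.4]
tcp_rot: [[1.0, -0.001, 0.003], [-0.001, -1.0, -0.0], [0.003, 0.0, -1.0]]
contact_force: [0.7, 0.9, -0.4]
grip_width: 0.197
gripper_force: 0.0
```

>>> carry_out:
  rows:
    - [[10,0,0,0,0,0,0],[10,0,0,0,0,0,0],[10,0,0,0,0,0,0]]

```text
t: 3.15
ee_pos: [479.5, -3.0, 15.5]
tcp_rot: [[1.0, -0.0, 0.002], [-0.0, -1.0, -0.0], [0.002, 0.0, -1.0]]
contact_force: [-0.7, 0.3, 0.5]
grip_width: 0.115
gripper_force: 0.0
```

```bash
python3 - <<'E'
from h import *
snap("wrist","w2",(180,120,400,330),2.5)
E
```

```text
(no output)
```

View pics/w2.png

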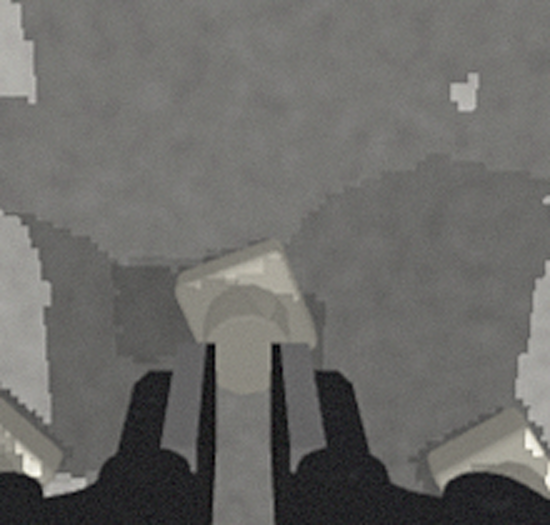

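```bash
python3 - <<'E'
from h import *
s,p,R=st(); print(p,s["grip_width"])
for u,v in [(245,318),(250,355)]:
    for z in (12,30): print((u,v,z),ray("wrist",180+u/2.5,120+v/2.5,z).round(1))
for d in (0,13,19): print(((proj("wrist",p-R[:,2]*d)-[180,120])*2.5).round(0))
E
```

```text
[479.25402077  -2.93547209  15.24143909] 0.11598403351669205
(245, 318, 12) [477.1  -2.8  12. ]
(245, 318, 30) [485.1  -2.7  30. ]
(250, 355, 12) [468.   -3.9  12. ]
(250, 355, 30) [476.8  -3.7  30. ]
[246. 315.]
[246. 341.]
[246. 354.]
```

>>> carry_out:
  rows:
    - [[45,0,0,0,0,0,0],[45,0,0,0,0,0,0],[45,0,0,0,0,0,0],[45,-2,0,6,0,0,0],[45,-2,0,12,0,0,0],[10,-2,0,12,0,0,0],[10,-2,0,12,0,0,0],[10,-2,0,12,0,0,0],[10,-2,0,12,0,0,0],[10,-2,0,12,0,0,0]]

```text
t: 4.2
ee_pos: [476.8, -3.0, 2.6]
tcp_rot: [[1.0, -0.0, 0.0], [-0.0, -1.0, 0.0], [0.0, -0.0, -1.0]]
contact_force: [0.0, 0.3, -0.8]
grip_width: 0.116
gripper_force: 0.0
```

```bash
python3 - <<'E'
from h import *
snap("side","s1",(220,180,370,300),4)
E
```

```text
(no output)
```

View pics/s1.png

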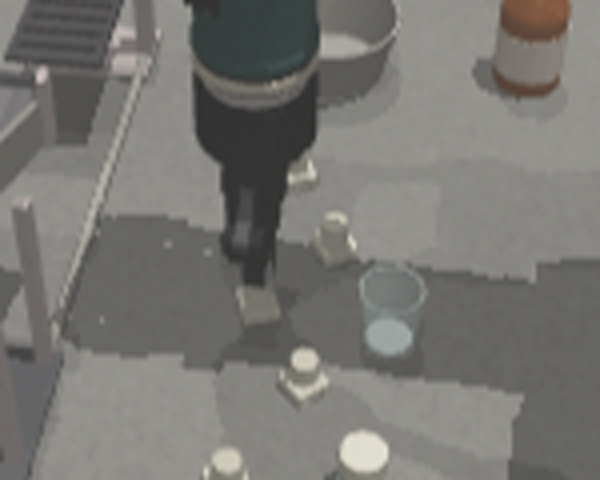

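```bash
python3 - <<'E'
from h import *
s,p,R=st(); f=lambda P:((proj("side",P)-[220,180])*4).round(0)
for z in (0,12,30,40,50,60): print(z,f([477,-3,z]))
print(s["joint_pos"],p)
E
```

```text
0 [256. 310.]
12 [256. 298.]
30 [255. 280.]
40 [255. 269.]
50 [255. 259.]
60 [255. 249.]
[-3.35322139e+00  6.10436423e+00  1.25636079e+02 -4.38679161e-04
  4.82349934e+01  8.66572464e+01] [476.79861359  -2.99589571   2.60054499]
```

>>> carry_out:
  rows:
    - [[45,0,0,0,0,0,0],[45,0,0,0,0,0,0],[45,0,0,0,0,0,0],[45,0,0,5,0,0,0],[45,0,0,10,0,0,0],[10,0,0,10,0,0,0],[10,0,0,10,0,0,0],[10,0,0,10,0,0,0],[10,0,0,10,0,0,0],[10,0,0,10,0,0,0]]

```text
t: 5.25
ee_pos: [476.7, -3.0, -7.5]
tcp_rot: [[1.0, -0.0, 0.0], [-0.0, -1.0, -0.0], [0.0, 0.0, -1.0]]
contact_force: [-0.2, -0.5, -0.4]
grip_width: 0.193
gripper_force: 29.3
```

>>> carry_out:
  rows:
    - [[45,0,0,0,0,0,0],[45,0,0,0,0,0,0],[45,0,0,4,0,0,0],[45,0,0,8,0,0,0],[45,0,0,10,0,0,0],[10,0,0,10,0,0,0],[10,0,0,10,0,0,0],[10,0,0,10,0,0,0],[10,0,0,10,0,0,0],[10,0,0,10,0,0,0]]

```text
t: 6.25
ee_pos: [476.6, -3.0, -17.6]
tcp_rot: [[1.0, -0.0, 0.0], [-0.0, -1.0, -0.0], [0.0, 0.0, -1.0]]
contact_force: [0.4, 0.1, -0.5]
grip_width: 0.204
gripper_force: 29.3
```

```bash
python3 - <<'E'
from h import *
snap("wrist","w3",(200,140,360,300),3.5)
E
```

```text
(no output)
```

View pics/w3.png

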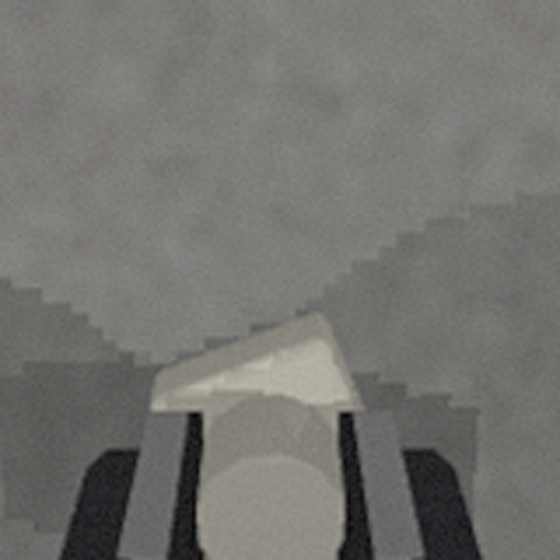

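>>> carry_out:
  rows:
    - [[10,0,0,-50,0,0,0],[10,0,0,-100,0,0,0],[10,0,0,-150,0,0,0],[10,0,0,-200,0,0,0],[10,30,-10,-240,0,0,0],[10,113,-23,-318,0,0,0],[10,113,-23,-318,0,0,0],[10,113,-23,-318,0,0,0],[10,113,-23,-318,0,0,0],[10,113,-23,-318,0,0,0]]

```text
t: 7.3
ee_pos: [588.7, 20.0, 299.3]
tcp_rot: [[1.0, -0.0, -0.002], [-0.0, -1.0, -0.0], [-0.002, 0.0, -1.0]]
contact_force: [-0.3, 0.8, -1.0]
grip_width: 0.204
gripper_force: 29.4
```

```bash
python3 - <<'E'
from h import *
import pickle; pickle.dump(cal("wrist"),open("c4.pkl","wb"))
snap("wrist","w4",s=1.42); print(st()[1])
E
```

```text
[587.98496495  19.91191256 298.60217348]
```

View pics/w4.png

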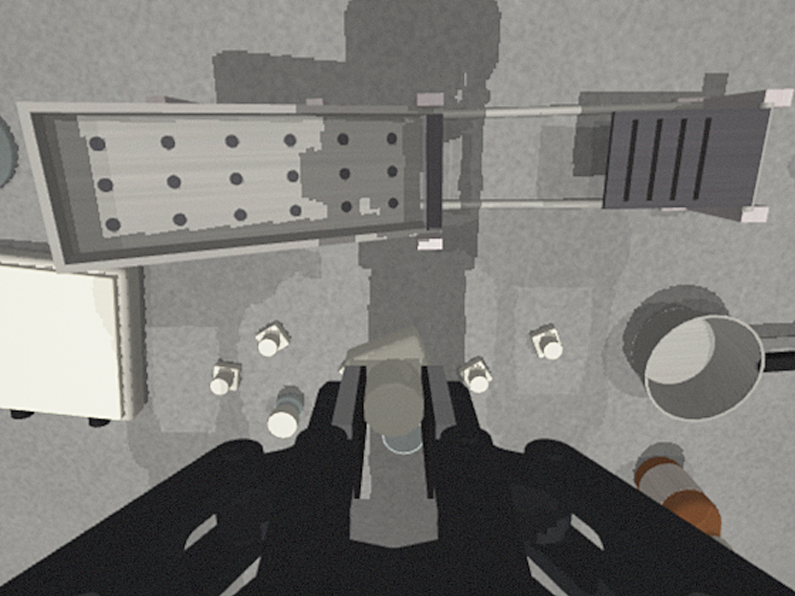

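The wrist view shows the guide tops at (430,100) and (430,243), the gate top at (435,172), the treadle's near edge from (611,112) to (605,208), and the chute's top corners at (22,104) and (62,268). The plate's visible edge is at (116,277)-(140,415).

```bash
python3 - <<'E'
from h import *
import pickle; c=pickle.load(open("c4.pkl","rb"))
f=lambda n,u,v,z: print(n,ray("w",u/1.42,v/1.42,z,c).round(1)[:2])
f("g1",430,99,195);f("g2",430,243,195);f("gate",435,115,185);f("gate",435,228,185)
f("tr",612,112,88);f("tr",605,208,88);f("trfar",769,110,88);f("trfar",757,208,88)
f("top1",22,104,255);f("top2",62,268,255)
# stand model check
def pr(lip,yaw,q):
    a=np.radians(yaw);x=lip[0]+q[0]*np.cos(a)-q[1]*np.sin(a);y=lip[1]+q[0]*np.sin(a)+q[1]*np.cos(a)
    return (proj("w",[x,y,q[2]],c)*1.42).round(0)
for lip,yaw in (((642,-12),0),((642,-12),2),((642,-12),-2)):
    print(yaw,[pr(lip,yaw,q).tolist() for q in[(39,0,195),(-39,0,195),(36,-147,88),(-36,-147,88),(36,-262,88),(-36,-262,88),(33,181-12,255),(-33,181-12,255)]])
f("pan",704,367,55)
E
```

```text
g1 [687.2   1.1]
g2 [ 6.097e+02 -6.000e-01]
gate [679.7  -2.6]
gate [616.7  -4.1]
tr [ 686.2 -141.4]
tr [ 615.7 -145.3]
trfar [ 687.4 -257.2]
trfar [ 615.6 -264.5]
top1 [681.  175.9]
top2 [610.3 173.8]
0 [[454.0, 112.0], [449.0, 254.0], [634.0, 124.0], [621.0, 220.0], [789.0, 124.0], [766.0, 220.0], [70.0, 119.0], [99.0, 271.0]]
2 [[452.0, 112.0], [452.0, 254.0], [633.0, 116.0], [623.0, 214.0], [790.0, 110.0], [770.0, 208.0], [70.0, 134.0], [104.0, 283.0]]
-2 [[457.0, 112.0], [447.0, 254.0], [635.0, 131.0], [618.0, 227.0], [787.0, 136.0], [762.0, 232.0], [70.0, 104.0], [94.0, 258.0]]
pan [ 462.5 -272.1]
```

>>> carry_out:
  rows:
    - [[10,72,-107,0,0,0,0],[10,72,-107,0,0,0,0],[10,72,-107,0,0,0,0],[10,72,-107,40,0,0,0],[10,72,-107,80,0,0,0],[10,72,-107,100,0,0,0],[10,72,-107,105,0,0,0],[10,72,-107,105,0,0,0],[10,72,-107,105,0,0,0],[35,72,-107,105,0,0,0]]

```text
t: 8.35
ee_pos: [662.2, 127.1, 197.0]
tcp_rot: [[1.0, -0.0, 0.002], [-0.0, -1.0, 0.001], [0.002, -0.001, -1.0]]
contact_force: [-0.2, -1.1, -0.4]
grip_width: 0.36
gripper_force: 0.1
```

>>> carry_out:
  rows:
    - [[40,0,0,-50,0,0,0],[45,0,0,-100,0,0,0],[45,-45,-3,-105,0,0,0],[45,-95,-8,-105,0,0,0],[45,-140,-12,-100,0,0,0],[45,-180,-14,-70,0,0,0],[45,-188,-14,-22,0,0,0],[45,-188,-14,28,0,0,0],[45,-188,-14,78,0,0,0],[45,-188,-14,125,0,0,0]]

```text
t: 9.35
ee_pos: [474.8, 141.5, 70.5]
tcp_rot: [[1.0, 0.0, 0.005], [0.0, -1.0, 0.001], [0.005, -0.001, -1.0]]
contact_force: [-0.4, 0.6, -0.5]
grip_width: 0.529
gripper_force: 0.0
```

>>> carry_out:
  rows:
    - [[45,0,0,45,0,0,0],[45,0,0,80,0,0,0],[45,0,0,90,0,0,0],[45,0,0,90,0,0,0],[45,0,0,90,0,0,0],[10,0,0,90,0,0,0],[10,0,0,90,0,0,0],[10,0,0,90,0,0,0],[10,0,0,90,0,0,0]]

```text
t: 10.25
ee_pos: [476.0, 141.6, -17.2]
tcp_rot: [[1.0, -0.0, 0.004], [-0.0, -1.0, 0.001], [0.004, -0.001, -1.0]]
contact_force: [-1.0, 0.1, 7.0]
grip_width: 0.204
gripper_force: 29.2
```

>>> carry_out:
  rows:
    - [[10,0,0,-50,0,0,0],[10,0,0,-100,0,0,0],[10,0,5,-150,0,0,0],[10,20,10,-195,0,0,0],[10,45,14,-238,0,0,0],[10,70,14,-280,0,0,0],[10,115,14,-300,0,0,0],[10,157,14,-305,0,0,0],[10,157,14,-270,0,0,0],[10,157,14,-235,0,0,0]]

```text
t: 11.25
ee_pos: [633.6, 127.1, 217.3]
tcp_rot: [[1.0, -0.001, 0.006], [-0.001, -1.0, 0.001], [0.006, -0.001, -1.0]]
contact_force: [1.0, -1.4, 5.3]
grip_width: 0.202
gripper_force: 30.4
```

>>> carry_out:
  rows:
    - [[10,0,0,10,0,0,0],[10,0,0,19,0,0,0],[10,0,0,19,0,0,0],[35,0,0,19,0,0,0],[40,0,0,10,0,0,0],[45,0,0,-40,0,0,0],[45,0,0,-85,0,0,0],[45,-40,14,-90,0,0,0],[45,-85,30,-90,0,0,0],[45,-130,45,-80,0,0,0]]

```text
t: 12.25
ee_pos: [500.3, 81.9, 298.4]
tcp_rot: [[1.0, 0.0, 0.005], [0.0, -1.0, 0.0], [0.005, -0.0, -1.0]]
contact_force: [0.6, -0.0, 0.3]
grip_width: 0.529
gripper_force: 0.0
```

```bash
python3 - <<'E'
from h import *
import pickle; pickle.dump(cal("wrist"),open("c5.pkl","wb"))
snap("wrist","w5",s=1.42); print(st()[1])
E
```

```text
[489.22591829  79.57850859 292.27031829]
```

View pics/w5.png

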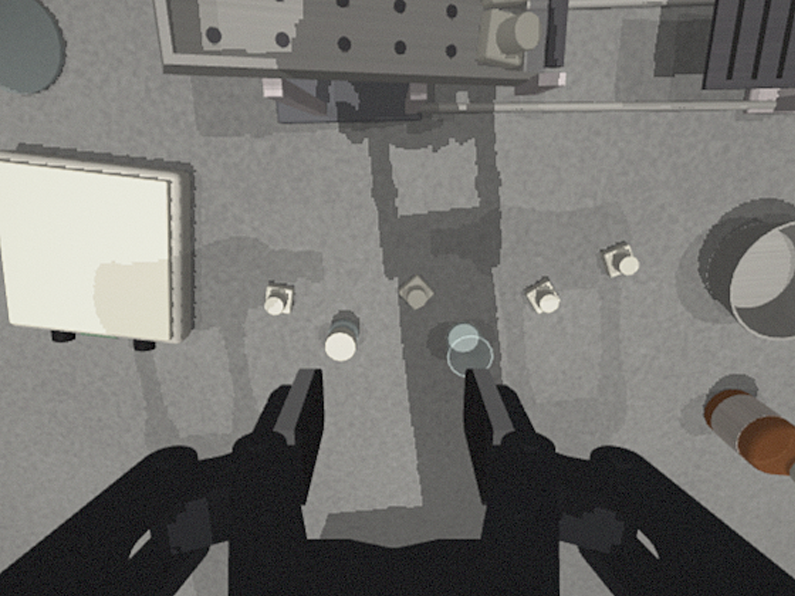

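The first two stoppers slid to the gate; the near one stands at (512,35). The remaining plug tops are at (416,294), (275,302), (547,300) and (628,264).

```bash
python3 - <<'E'
from h import *
import pickle; c=pickle.load(open("c5.pkl","rb"))
f=lambda n,u,v,z: print(n,ray("w",u/1.42,v/1.42,z,c).round(1)[:2])
for u,v in[(275,302),(416,294),(547,300),(628,264)]: f("s",u,v,30)
for u,v in[(0,160),(172,180),(162,324),(5,320)]: f("plate",u,v,42)
for s in range(1): print(st()[1])
E
```

```text
s [433.1 195.5]
s [440.9  61.2]
s [434.8 -63.7]
s [ 469.9 -135.8]
plate [564.1 417.2]
plate [547.4 273.1]
plate [415.3 300.4]
plate [419.4 447.2]
[489.22591829  79.57850859 292.27031829]
```

>>> carry_out:
  rows:
    - [[45,-40,14,35,0,0,0],[45,-62,22,75,0,0,0],[45,-62,22,125,0,0,0],[45,-62,22,175,0,0,0],[45,-62,22,225,0,0,0],[45,-62,22,270,0,0,0],[45,-62,22,300,0,0,0],[45,-62,22,312,0,0,0],[45,-62,22,312,0,0,0],[45,-62,22,312,0,0,0]]

```text
t: 13.3
ee_pos: [440.2, 60.3, -15.1]
tcp_rot: [[1.0, -0.0, 0.002], [-0.0, -1.0, 0.0], [0.002, -0.0, -1.0]]
contact_force: [-0.1, -0.1, 0.9]
grip_width: 0.527
gripper_force: 0.0
```

>>> carry_out:
  rows:
    - [[10,0,0,1,0,0,0],[10,0,0,1,0,0,0],[10,0,0,1,0,0,0],[10,0,0,1,0,0,0],[10,0,0,-45,0,0,0],[10,0,0,-95,0,0,0],[10,0,0,-145,0,0,0],[10,10,-15,-190,0,0,0],[10,35,-30,-230,0,0,0],[10,65,-40,-268,0,0,0]]

```text
t: 14.3
ee_pos: [503.8, 100.8, 254.7]
tcp_rot: [[1.0, 0.0, 0.003], [0.0, -1.0, 0.001], [0.003, -0.001, -1.0]]
contact_force: [1.4, 0.4, -0.8]
grip_width: 0.207
gripper_force: 29.4
```

>>> carry_out:
  rows:
    - [[10,40,-15,-25,0,0,0],[10,75,-27,-45,0,0,0],[10,115,-27,-50,0,0,0],[10,157,-27,-45,0,0,0],[10,157,-27,-5,0,0,0],[10,157,-27,35,0,0,0],[10,157,-27,52,0,0,0],[10,157,-27,56,0,0,0],[10,157,-27,56,0,0,0],[10,157,-27,56,0,0,0]]

```text
t: 15.3
ee_pos: [661.7, 127.5, 198.0]
tcp_rot: [[1.0, -0.0, 0.004], [-0.0, -1.0, 0.001], [0.004, -0.001, -1.0]]
contact_force: [-1.3, -0.8, -0.1]
grip_width: 0.205
gripper_force: 30.7
```

>>> carry_out:
  rows:
    - [[35,0,0,0,0,0,0],[40,0,0,-8,0,0,0],[45,0,0,-55,0,0,0],[45,0,0,-100,0,0,0],[45,-35,30,-105,0,0,0],[45,-70,60,-105,0,0,0],[45,-105,90,-100,0,0,0],[45,-140,120,-90,0,0,0],[45,-175,150,-75,0,0,0],[45,-205,175,-45,0,0,0]]

```text
t: 16.3
ee_pos: [456.2, -49.4, 243.9]
tcp_rot: [[1.0, -0.0, 0.008], [-0.0, -1.0, -0.002], [0.008, 0.002, -1.0]]
contact_force: [0.7, -0.7, 0.6]
grip_width: 0.527
gripper_force: 0.0
```

>>> carry_out:
  rows:
    - [[45,-20,15,35,0,0,0],[45,-21,17,80,0,0,0],[45,-21,17,130,0,0,0],[45,-21,17,180,0,0,0],[45,-21,17,225,0,0,0],[45,-21,17,250,0,0,0],[45,-21,17,257,0,0,0],[45,-21,17,257,0,0,0],[10,-21,17,257,0,0,0],[10,-21,17,257,0,0,0]]

```text
t: 17.3
ee_pos: [437.1, -65.4, -14.3]
tcp_rot: [[1.0, -0.0, 0.005], [-0.0, -1.0, -0.001], [0.005, 0.001, -1.0]]
contact_force: [-1.3, 0.6, 8.8]
grip_width: 0.207
gripper_force: 31.9
```

>>> carry_out:
  rows:
    - [[10,0,0,0,0,0,0],[10,0,0,-45,0,0,0],[10,0,0,-95,0,0,0],[10,0,0,-145,0,0,0],[10,20,-20,-188,0,0,0],[10,45,-45,-223,0,0,0],[10,72,-72,-255,0,0,0],[10,100,-100,-282,0,0,0],[10,125,-125,-303,0,0,0],[10,150,-150,-312,0,0,0]]

```text
t: 18.3
ee_pos: [586.9, 86.4, 299.9]
tcp_rot: [[1.0, 0.0, 0.006], [0.0, -1.0, 0.001], [0.006, -0.001, -1.0]]
contact_force: [-0.6, -0.7, 0.0]
grip_width: 0.2
gripper_force: 29.4
```

>>> carry_out:
  rows:
    - [[10,25,-25,-3,0,0,0],[10,46,-42,0,0,0,0],[10,46,-42,40,0,0,0],[10,46,-42,75,0,0,0],[10,46,-42,92,0,0,0],[10,46,-42,97,0,0,0],[10,46,-42,97,0,0,0],[35,46,-42,97,0,0,0],[40,46,-42,90,0,0,0],[45,46,-42,45,0,0,0]]

```text
t: 19.3
ee_pos: [625.8, 126.3, 244.2]
tcp_rot: [[1.0, -0.0, -0.014], [-0.0, -1.0, -0.002], [-0.014, 0.002, -1.0]]
contact_force: [0.1, 1.2, -0.6]
grip_width: 0.522
gripper_force: 0.0
```

>>> carry_out:
  rows:
    - [[45,0,0,-45,0,0,0],[45,-15,35,-55,0,0,0],[45,-35,75,-55,0,0,0],[45,-55,115,-55,0,0,0],[45,-75,155,-50,0,0,0],[45,-90,185,-40,0,0,0],[45,-90,185,-40,0,0,0],[45,-90,185,-40,0,0,0]]

```text
t: 20.1
ee_pos: [540.0, -58.3, 291.0]
tcp_rot: [[1.0, -0.002, 0.0], [-0.002, -1.0, 0.001], [0.0, -0.001, -1.0]]
contact_force: [0.0, 0.5, -0.8]
grip_width: 0.529
gripper_force: 0.0
```

```bash
python3 - <<'E'
from h import *
import pickle; print(st()[1]); pickle.dump(cal("wrist"),open("c6.pkl","wb"))
snap("wrist","w6",s=1.42); print(st()[1])
E
```

```text
[539.98670217 -58.32358856 290.98928612]
[540.6134714  -57.66183563 291.16996042]
```

View pics/w6.png

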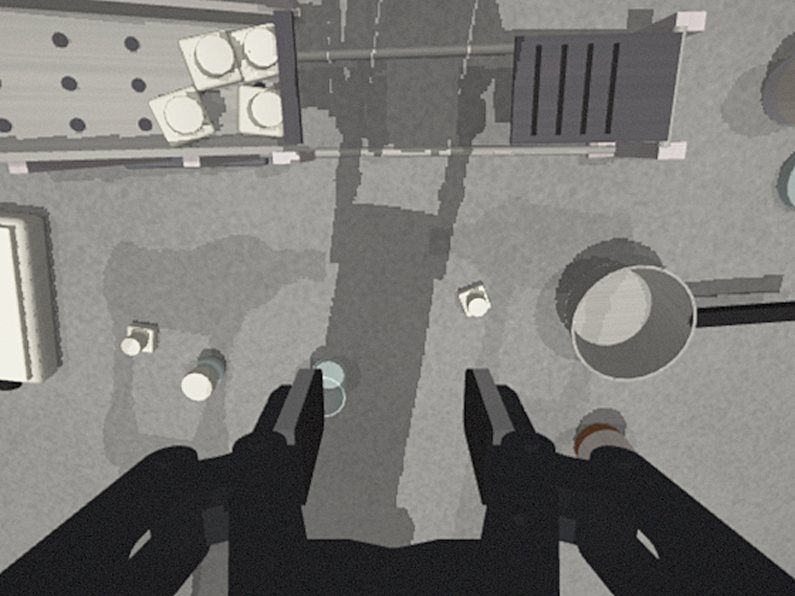

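Four stoppers stand at the gate in two columns. Two are left, at (477,304) and (131,345). The pan rim's centre is at (634,323), with the handle from (695,318) towards (795,311).

```bash
python3 - <<'E'
from h import *
import pickle; c=pickle.load(open("c6.pkl","rb"))
f=lambda n,u,v,z: print(n,ray("w",u/1.42,v/1.42,z,c).round(1)[:2])
f("s",477,304,30);f("s",131,346,30)
f("g",288,158,195); f("tr",514,38,88);f("tr",512,143,88);f("far",672,143,88);f("far",681,38,88)
f("rim",634,323,55);f("h",697,318,54);f("h",790,312,54)
E
```

```text
s [ 471.7 -135.9]
s [430.  196.2]
g [609.   -1.5]
tr [ 685.7 -141.9]
tr [ 616.  -145.3]
far [ 615.6 -263.3]
far [ 685.3 -257.9]
rim [ 461.6 -273. ]
h [ 465.8 -329.3]
h [ 471.3 -411.2]
```

>>> carry_out:
  rows:
    - [[45,-28,30,20,0,0,0],[45,-56,62,45,0,0,0],[45,-70,78,85,0,0,0],[45,-70,78,135,0,0,0],[45,-70,78,185,0,0,0],[45,-70,78,235,0,0,0],[45,-70,78,280,0,0,0],[45,-70,78,302,0,0,0],[45,-70,78,305,0,0,0],[45,-70,78,305,0,0,0]]

```text
t: 21.15
ee_pos: [471.2, -135.2, -14.6]
tcp_rot: [[1.0, 0.001, -0.001], [0.001, -1.0, 0.0], [-0.001, -0.0, -1.0]]
contact_force: [0.2, 0.6, 0.3]
grip_width: 0.53
gripper_force: 0.0
```

>>> carry_out:
  rows:
    - [[10,0,0,0,0,0,0],[10,0,0,0,0,0,0],[10,0,0,0,0,0,0],[10,0,0,0,0,0,0],[10,0,0,-45,0,0,0],[10,0,0,-95,0,0,0],[10,0,0,-145,0,0,0],[10,10,-25,-187,0,0,0],[10,22,-55,-225,0,0,0],[10,36,-90,-258,0,0,0]]

```text
t: 22.15
ee_pos: [507.1, -45.9, 246.9]
tcp_rot: [[1.0, -0.002, 0.004], [-0.002, -1.0, -0.001], [0.004, 0.001, -1.0]]
contact_force: [1.9, -0.2, -0.7]
grip_width: 0.198
gripper_force: 29.4
```

>>> carry_out:
  rows:
    - [[10,20,-30,-33,0,0,0],[10,45,-60,-55,0,0,0],[10,75,-90,-62,0,0,0],[10,105,-122,-62,0,0,0],[10,135,-155,-62,0,0,0],[10,154,-173,-55,0,0,0],[10,154,-173,-10,0,0,0],[10,154,-173,30,0,0,0],[10,154,-173,45,0,0,0],[10,154,-173,46,0,0,0]]

```text
t: 23.15
ee_pos: [659.2, 125.9, 195.5]
tcp_rot: [[1.0, -0.001, -0.004], [-0.001, -1.0, -0.001], [-0.004, 0.001, -1.0]]
contact_force: [0.1, 0.3, -0.3]
grip_width: 0.202
gripper_force: 33.8
```

>>> carry_out:
  rows:
    - [[10,0,0,1,0,0,0],[35,0,0,1,0,0,0],[40,0,0,-8,0,0,0],[45,0,0,-55,0,0,0],[45,0,0,-105,0,0,0],[45,-48,-13,-105,0,0,0],[45,-95,-26,-105,0,0,0],[45,-140,-40,-95,0,0,0],[45,-180,-55,-75,0,0,0],[45,-215,-67,-45,0,0,0]]

```text
t: 24.15
ee_pos: [445.7, 195.4, 245.9]
tcp_rot: [[1.0, -0.0, 0.007], [-0.0, -1.0, 0.003], [0.007, -0.003, -1.0]]
contact_force: [0.5, 0.5, -1.0]
grip_width: 0.53
gripper_force: 0.0
```

>>> carry_out:
  rows:
    - [[45,-14,-2,40,0,0,0],[45,-16,-2,85,0,0,0],[45,-16,-2,135,0,0,0],[45,-16,-2,185,0,0,0],[45,-16,-2,230,0,0,0],[45,-16,-2,254,0,0,0],[45,-16,-2,258,0,0,0],[45,-16,-2,258,0,0,0],[45,-16,-2,258,0,0,0]]

```text
t: 25.05
ee_pos: [432.0, 197.0, -13.3]
tcp_rot: [[1.0, -0.0, 0.004], [-0.0, -1.0, 0.002], [0.004, -0.002, -1.0]]
contact_force: [0.7, 0.6, 0.8]
grip_width: 0.53
gripper_force: 0.0
```

>>> carry_out:
  rows:
    - [[10,0,0,0,0,0,0],[10,0,0,0,0,0,0],[10,0,0,0,0,0,0],[10,0,0,0,0,0,0],[10,0,0,-45,0,0,0],[10,0,0,-95,0,0,0],[10,0,0,-145,0,0,0],[10,15,10,-190,0,0,0],[10,35,20,-235,0,0,0],[10,60,32,-275,0,0,0]]

```text
t: 26.05
ee_pos: [489.8, 164.0, 262.8]
tcp_rot: [[1.0, 0.001, 0.003], [0.001, -1.0, 0.001], [0.003, -0.001, -1.0]]
contact_force: [0.4, 0.5, -0.8]
grip_width: 0.203
gripper_force: 29.4
```

>>> carry_out:
  rows:
    - [[10,20,10,-38,0,0,0],[10,60,20,-50,0,0,0],[10,105,32,-50,0,0,0],[10,141,37,-45,0,0,0],[10,141,37,0,0,0,0],[10,141,37,42,0,0,0],[10,141,37,58,0,0,0],[10,141,37,61,0,0,0],[10,141,37,61,0,0,0],[35,141,37,61,0,0,0]]

```text
t: 27.05
ee_pos: [631.6, 127.4, 201.2]
tcp_rot: [[1.0, 0.0, 0.003], [0.0, -1.0, 0.001], [0.003, -0.001, -1.0]]
contact_force: [-0.5, -0.4, 0.1]
grip_width: 0.359
gripper_force: 0.0
```

>>> carry_out:
  rows:
    - [[40,0,0,-8,0,0,0],[45,0,0,-55,0,0,0],[45,0,0,-105,0,0,0],[45,-15,35,-110,0,0,0],[45,-35,75,-110,0,0,0],[45,-55,115,-105,0,0,0],[45,-75,155,-100,0,0,0],[45,-90,185,-95,0,0,0],[45,-90,185,-95,0,0,0],[45,-90,185,-95,0,0,0]]

```text
t: 28.05
ee_pos: [540.8, -58.5, 295.5]
tcp_rot: [[1.0, -0.002, 0.003], [-0.002, -1.0, 0.0], [0.003, -0.0, -1.0]]
contact_force: [-0.0, -0.3, 0.8]
grip_width: 0.525
gripper_force: 0.0
```

```bash
python3 - <<'E'
from h import *
import pickle; print(st()[1]); pickle.dump(cal("wrist"),open("c7.pkl","wb"))
snap("wrist","w7",s=1.42); print(st()[1])
E
```

```text
[540.84767567 -58.45615271 295.45904724]
[541.24028757 -57.81246828 295.2264846 ]
```

View pics/w7.png

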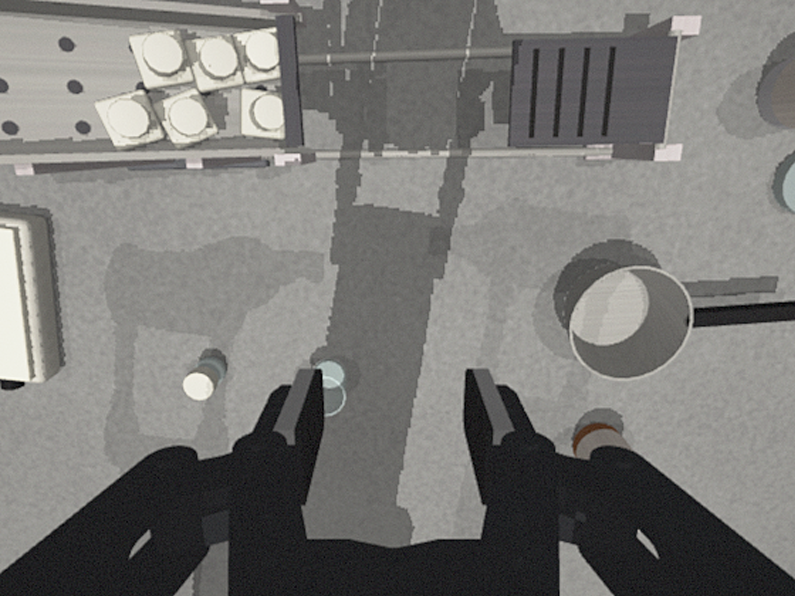

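All six stoppers stand behind the gate: the centres run from (264,55) to (163,52) in the upper column and from (268,112) to (130,118) in the lower. The pan is unmoved. Before gripping it I work out the height of the side rods, the plate centre and the pan grip.

```bash
python3 - <<'E'
from h import *
import pickle; c4=pickle.load(open("c4.pkl","rb"));c7=pickle.load(open("c7.pkl","rb"));c5=pickle.load(open("c5.pkl","rb"))
for z in(0,30,60,90,120): print(z,[ray("w",u/1.42,v/1.42,z,c).round(0)[0] for c,u,v in((c4,520,109),(c7,400,54),(c4,520,204),(c7,400,153))])
ct=cal("top")
P=[ray("t",130+u/2.75,130+v/2.75,42,ct)[:2].round(1) for u,v in((38,176),(172,188),(155,322),(18,307))]; print("plate",P,np.mean(P,0))
print([ray("w",u/1.42,v/1.42,42,c5)[:2].round(1) for u,v in((0,162),(172,182),(180,335),(8,324))])
print([ray("w",u/1.42,v/1.42,55,c7)[:2].round(1) for u,v in((631,265),(631,380),(570,322),(692,320))],[ray("w",u/1.42,v/1.42,54,c7)[:2].round(1) for u,v in((693,317),(793,311))])
print(st()[0]["joint_pos"])
E
```

```text
0 [np.float64(693.0), np.float64(692.0), np.float64(608.0), np.float64(609.0)]
30 [np.float64(692.0), np.float64(687.0), np.float64(612.0), np.float64(610.0)]
60 [np.float64(690.0), np.float64(683.0), np.float64(616.0), np.float64(610.0)]
90 [np.float64(688.0), np.float64(678.0), np.float64(619.0), np.float64(611.0)]
120 [np.float64(687.0), np.float64(673.0), np.float64(623.0), np.float64(611.0)]
plate [array([564.2, 424.8]), array([550.4, 265.5]), array([391.9, 281. ]), array([409. , 441.6])] [478.875 353.225]
[array([562.5, 417.6]), array([545.7, 273.3]), array([404.2, 284.9]), array([415.4, 445.3])]
[array([ 515.6, -265.2]), array([ 404.4, -281. ]), array([ 462.7, -217.5]), array([ 464.3, -327.6])] [array([ 466.8, -328.7]), array([ 472.3, -417.7])]
[-8.74571710e+00 -1.87027911e+00  1.00670117e+02  3.89002066e-02
  8.10304300e+01  8.12848889e+01]
```

>>> carry_out:
  rows:
    - [[45,-10,35,10,0,0,-8.5],[45,-18,75,20,0,0,-17],[45,-26,115,30,0,0,-25.5],[45,-34,155,35,0,0,-34],[45,-42,195,40,0,0,-42.5],[45,-50,235,45,0,0,-51],[45,-58,275,50,0,0,-59.5],[45,-64,310,55,0,0,-68],[45,-68,335,60,0,0,-76.5],[45,-71,344,60,0,0,-85]]

```text
t: 29.1
ee_pos: [470.2, -403.6, 232.8]
tcp_rot: [[0.081, 0.997, -0.0], [0.997, -0.081, -0.0], [-0.0, -0.0, -1.0]]
contact_force: [-0.1, -0.4, -0.6]
grip_width: 0.525
gripper_force: 0.0
```

>>> carry_out:
  rows:
    - [[45,0,0,30,0,0,-8.5],[45,0,0,60,0,0,-8.5],[45,0,0,60,0,0,-8.5],[45,0,0,60,0,0,-8.5]]

```text
t: 29.5
ee_pos: [470.4, -401.2, 173.4]
tcp_rot: [[-0.062, 0.998, -0.001], [0.998, 0.062, 0.001], [0.001, -0.001, -1.0]]
contact_force: [0.8, -1.2, 0.2]
grip_width: 0.525
gripper_force: 0.0
```

```bash
python3 - <<'E'
from h import *
import pickle; s,p,R=st();print(p,R.round(4).tolist()); pickle.dump(cal("wrist"),open("c8.pkl","wb"))
snap("wrist","w8",s=1.42)
a=R[:,0]*1;
for q in ((470,-402.5,54),(462,-272.7,55)): print((proj("wrist",q)*1.42).round(0))
E
```

```text
[ 470.38058105 -401.19020763  173.41188966] [[-0.0621, 0.9981, -0.0006], [0.9981, 0.0621, 0.0009], [0.0009, -0.0006, -1.0]]
[391. 273.]
[391.  41.]
```

View pics/w8.png

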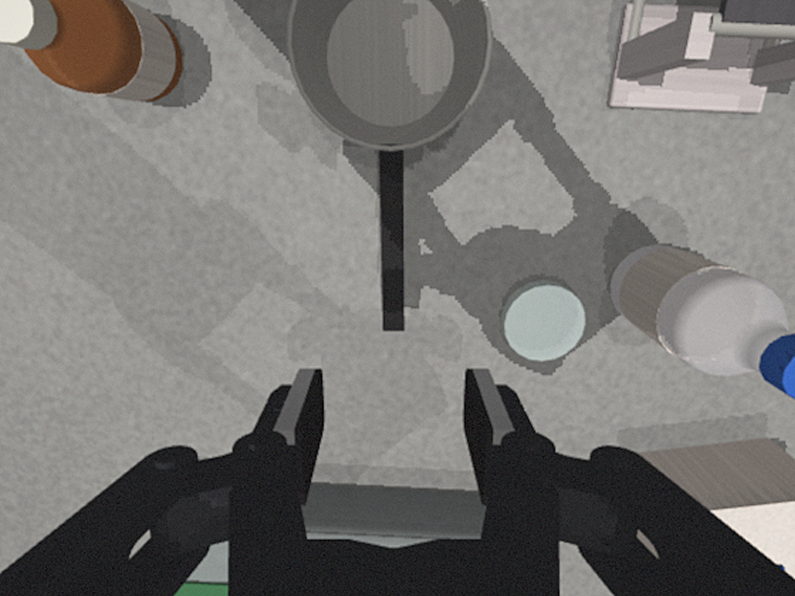

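The handle lies on the tool's centre line, running from (391,148) to (394,330), with the bowl at (390,47). I lower and grip it.

>>> carry_out:
  rows:
    - [[45,0,0,50,0,0,0],[45,0,0,95,0,0,0],[45,0,0,135,0,0,0],[45,0,0,160,0,0,0],[45,0,0,168,0,0,0],[45,0,0,169,0,0,0],[45,0,0,169,0,0,0],[5,0,0,169,0,0,0],[5,0,0,169,0,0,0],[5,0,0,169,0,0,0]]
  newtons: 120

```text
t: 30.55
ee_pos: [470.4, -403.2, 6.1]
tcp_rot: [[-0.061, 0.998, 0.002], [0.998, 0.061, -0.002], [-0.002, 0.002, -1.0]]
contact_force: [-0.1, -1.2, 3.4]
grip_width: 0.127
gripper_force: 117.7
```

>>> carry_out:
  rows:
    - [[5,0,0,0,0,0,0],[5,0,0,0,0,0,0],[5,0,0,-10,0,0,0],[5,0,0,-20,0,0,0],[5,0,0,-20,0,0,0]]

```text
t: 31.05
ee_pos: [470.1, -402.5, 25.7]
tcp_rot: [[-0.061, 0.998, 0.001], [0.998, 0.061, -0.001], [-0.001, 0.001, -1.0]]
contact_force: [0.3, -0.3, -2.2]
grip_width: 0.126
gripper_force: 117.6
```

>>> carry_out:
  rows:
    - [[5,0,0,-25,0,0,0],[5,15,1,-50,0,0,0.5],[5,40,2,-55,0,0,1],[5,70,4,-55,0,0,1.5],[5,100,6,-55,0,0,2],[5,130,8,-55,0,0,2.4],[5,160,10,-55,0,0,2.4],[5,182,11,-55,0,0,2.4],[5,187,11,-55,0,0,2.4],[5,186,22,-55,0,0,2.4]]

```text
t: 32.05
ee_pos: [478.8, -214.0, 78.7]
tcp_rot: [[-0.02, 1.0, -0.002], [1.0, 0.02, 0.0], [0.001, -0.002, -1.0]]
contact_force: [-0.0, 0.1, -2.0]
grip_width: 0.126
gripper_force: 117.8
```

>>> carry_out:
  rows:
    - [[5,0,25,0,0,0,0],[5,0,60,0,0,0,0],[5,-1,95,0,0,0,0],[5,-2,130,0,0,0,0],[5,-3,158,0,0,0,0],[5,-3,170,0,0,0,0],[5,-3,171,0,0,0,0],[5,-3,171,0,0,0,0]]

```text
t: 32.85
ee_pos: [650.3, -215.3, 78.5]
tcp_rot: [[-0.019, 1.0, -0.002], [1.0, 0.019, 0.0], [0.0, -0.002, -1.0]]
contact_force: [-0.9, -0.6, -2.6]
grip_width: 0.126
gripper_force: 117.8
```

```bash
python3 - <<'E'
from h import *
s,p,R=st();print(p,s["contact_force"])
snap("wrist","w9",s=1.42)
E
```

```text
[ 650.2969072  -215.25460127   78.49502468] [-0.92340556 -0.56434478 -2.62068111]
```

View pics/w9.png

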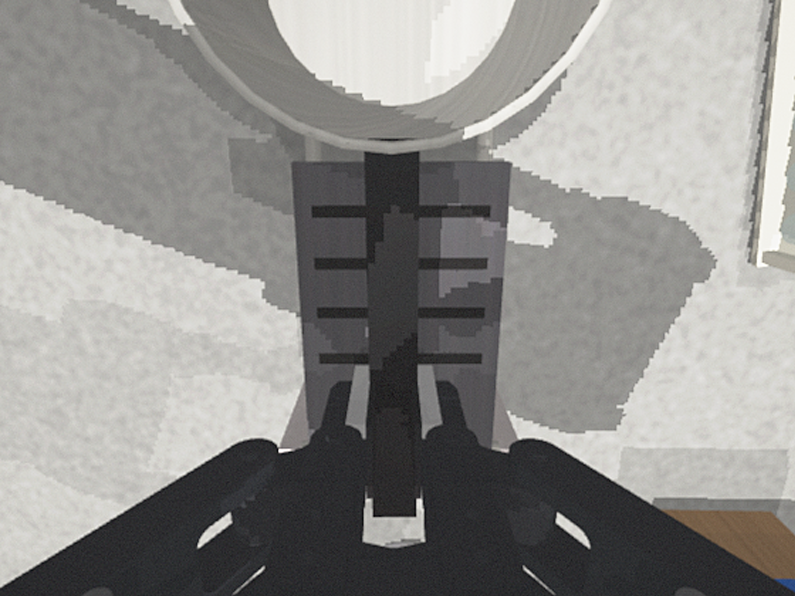

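The pan handle is centred over the treadle, whose plate spans (293,163)-(510,163), and the bowl is ahead of it. I move in under the outlet.

>>> carry_out:
  rows:
    - [[5,0,0,5,0,0,0],[5,8,1,9,0,0,0],[5,20,1,9,0,0,0],[5,32,1,9,0,0,0],[5,39,1,9,0,0,0],[5,40,1,9,0,0,0],[5,40,1,9,0,0,0],[5,40,1,16,0,0,0],[5,40,1,22,0,0,0],[5,40,1,22,0,0,0]]

```text
t: 33.9
ee_pos: [650.7, -175.0, 55.9]
tcp_rot: [[-0.019, 1.0, -0.002], [1.0, 0.019, 0.0], [0.0, -0.002, -1.0]]
contact_force: [-0.6, 0.0, 0.2]
grip_width: 0.125
gripper_force: 118.7
```

>>> carry_out:
  rows:
    - [[5,0,0,8,0,0,0],[5,0,0,16,0,0,0],[5,0,0,21,0,0,0],[5,0,0,24,0,0,0],[5,0,0,24,0,0,0]]

```text
t: 34.4
ee_pos: [653.1, -174.8, 35.3]
tcp_rot: [[-0.019, 1.0, 0.003], [1.0, 0.019, -0.0], [-0.0, 0.003, -1.0]]
contact_force: [-1.6, 2.4, 8.2]
grip_width: 0.122
gripper_force: 120.3
```

>>> carry_out:
  rows:
    - [[5,0,0,2,0,0,0],[5,0,0,3,0,0,0],[5,0,0,3,0,0,0],[5,0,0,3,0,0,0],[5,0,0,3,0,0,0],[5,0,0,3,0,0,0],[5,0,0,3,0,0,0],[5,0,0,3,0,0,0],[5,0,0,3,0,0,0],[5,0,0,3,0,0,0]]

```text
t: 35.4
ee_pos: [653.3, -175.0, 34.8]
tcp_rot: [[-0.019, 1.0, 0.004], [1.0, 0.019, -0.001], [-0.001, 0.004, -1.0]]
contact_force: [-6.5, 3.8, 19.1]
grip_width: 0.124
gripper_force: 121.9
```

```bash
python3 - <<'E'
from h import *
im=eyes.snapshot("wrist"); t=eyes.snapshot("side")
o=np.hstack([cv2.resize(im[:260],(560,260)),cv2.resize(t[120:320,140:300],(240,300))[:260]])
cv2.imwrite("pics/m10.png",o[:,:,::-1]); cv2.imwrite("pics/m10w_raw.png",im[:,:,::-1])
cv2.imwrite("pics/m10s_raw.png",t[:,:,::-1])
E
```

>>> carry_out:
  rows:
    - [[5,0,0,0,0,0,0],[5,0,0,0,0,0,0],[5,0,0,0,0,0,0],[5,0,0,-5,0,0,0],[5,0,0,-12,0,0,0],[5,0,0,-20,0,0,0],[5,0,0,-28,0,0,0],[5,0,0,-36,0,0,0],[5,0,0,-36,0,0,0],[5,0,0,-36,0,0,0]]

```text
t: 36.5
ee_pos: [650.7, -175.0, 65.8]
tcp_rot: [[-0.019, 1.0, -0.001], [1.0, 0.019, -0.0], [-0.0, -0.001, -1.0]]
contact_force: [0.2, -0.2, -3.4]
grip_width: 0.132
gripper_force: 118.7
```

```bash
python3 - <<'E'
from h import *
s,p,R=st();print(p,s["contact_force"],s["torque"])
im=eyes.snapshot("wrist"); t=eyes.snapshot("side"); s=st()[0]; print(s["contact_force"],s["torque"])
o=np.hstack([cv2.resize(im[:220],None,fx=.9,fy=1.2*.75*1.0),cv2.resize(t[150:310,150:310],(198,198))])if 0 else None
a=im[:200,60:500]; b=t[160:340,150:310]
A=cv2.resize(a,(484,220)); B=cv2.resize(b,(300,338)); o=np.zeros((340,790,3),np.uint8); o[:220,:484]=A; o[:338,488:788]=B
cv2.imwrite("pics/m11.png",o[:,:,::-1])
E
```

```text
[ 650.70604343 -175.00374903   65.76470964] [ 0.1595537  -0.23674601 -3.38442599] [-0.44757344  0.00548092 -0.01575357]
[-0.09870863 -0.1759247  -3.81950583] [-0.44981361 -0.04276859 -0.02066551]
```

View pics/m11.png

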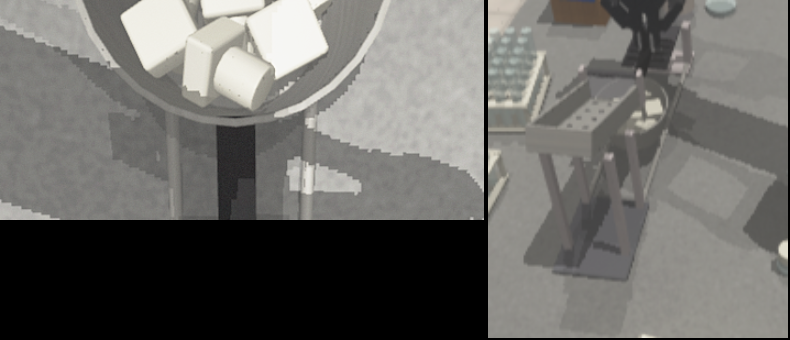

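The stoppers are visible in the pan and the chute looks empty in the side view. I back out and lift, reading the load on the way.

>>> carry_out:
  rows:
    - [[5,-8,0,0,0,0,0],[5,-20,0,0,0,0,0],[5,-32,0,0,0,0,0],[5,-40,0,0,0,0,0],[5,-42,0,-15,0,0,0],[5,-42,0,-40,0,0,0],[5,-42,-5,-70,0,0,0],[5,-42,-20,-95,0,0,0],[5,-42,-40,-110,0,0,0],[5,-42,-65,-115,0,0,0]]

```text
t: 37.6
ee_pos: [589.1, -219.0, 186.0]
tcp_rot: [[-0.019, 1.0, 0.006], [1.0, 0.019, -0.003], [-0.003, 0.006, -1.0]]
contact_force: [-0.6, -1.1, -4.9]
grip_width: 0.122
gripper_force: 118.7
```

>>> carry_out:
  rows:
    - [[5,0,-25,0,0,0,0],[5,0,-50,0,0,0,0],[5,0,-75,0,0,0,0],[5,0,-92,0,0,0,0],[5,0,-102,0,0,0,0],[5,0,-104,0,0,0,0],[5,0,-104,0,0,0,0],[5,0,-104,0,0,0,0]]

```text
t: 38.4
ee_pos: [484.2, -220.2, 181.8]
tcp_rot: [[-0.019, 1.0, 0.001], [1.0, 0.019, -0.0], [-0.0, 0.001, -1.0]]
contact_force: [0.8, -0.4, -4.2]
grip_width: 0.129
gripper_force: 118.6
```

```bash
python3 - <<'E'
from h import *
F=[]
for i in range(6):
    t=eyes.snapshot("top"); s,p,R=st(); F.append([s["contact_force"][2],s["torque"][0]])
print(p,np.mean(F,0),np.array(F)[:,0].round(1))
t0=cv2.imread("pics/t0_raw.png")[:,:,::-1]
cv2.imwrite("pics/t1_raw.png",t[:,:,::-1])
ch=(slice(140,180),slice(208,285))
print("chute bright px then/now",(t0[ch].min(2)>190).sum(),(t[ch].min(2)>190).sum(), np.abs(t0[ch].astype(int)-t[ch]).mean())
print("max",t0[ch].min(2).max(),t[ch].min(2).max())
# stray white on bench
m=((t.min(2)>200)&(t0.min(2)<170)); n,l,st_,c=cv2.connectedComponentsWithStats(m.astype(np.uint8)); print([(c[i].round(),st_[i,4]) for i in range(1,n) if st_[i,4]>4])
E
```

```text
[ 483.50747396 -219.88976428  181.11044064] [-4.20177968 -0.4522801 ] [-4.9 -4.2 -4.9 -3.6 -4.3 -3.2]
chute bright px then/now 0 0 5.791558441558442
max 164 171
[(array([314., 207.]), np.int32(8))]
```

>>> carry_out:
  rows:
    - [[5,12,0,0,0,0,0],[5,35,1,0,0,0,0],[5,65,1,0,0,0,0],[5,100,2,0,0,0,0],[5,135,2,0,0,0,0],[5,170,3,0,0,0,0],[5,205,3,0,0,0,0],[5,240,4,0,0,0,0],[5,275,4,0,0,0,0],[5,310,5,0,0,0,0]]

```text
t: 39.7
ee_pos: [481.2, 92.1, 181.3]
tcp_rot: [[-0.019, 1.0, -0.001], [1.0, 0.019, 0.0], [0.0, -0.001, -1.0]]
contact_force: [-0.5, -0.3, -4.0]
grip_width: 0.128
gripper_force: 118.6
```

>>> carry_out:
  rows:
    - [[5,35,1,0,0,0,0],[5,70,1,0,0,0,0],[5,100,2,0,0,0,0],[5,122,2,0,0,0,0],[5,132,2,15,0,0,0],[5,133,2,40,0,0,0],[5,133,2,65,0,0,0],[5,133,2,85,0,0,0],[5,133,2,95,0,0,0],[5,133,2,95,0,0,0]]

```text
t: 40.7
ee_pos: [479.4, 221.9, 83.6]
tcp_rot: [[-0.019, 1.0, -0.005], [1.0, 0.019, -0.002], [-0.002, -0.005, -1.0]]
contact_force: [-0.1, -0.7, -3.8]
grip_width: 0.127
gripper_force: 118.6
```

```bash
python3 - <<'E'
from h import *
for i in range(3):
    s,p,R=st(); print(p,R[:,0].round(3),s["contact_force"]); t=eyes.snapshot("top")
cv2.imwrite("pics/t2_raw.png",t[:,:,::-1])
E
```

```text
[479.35552315 221.87299791  83.60629281] [-0.019  1.    -0.002] [-0.06036034 -0.70423184 -3.76484998]
[480.78534433 222.49423705  85.30506687] [-0.019  1.    -0.001] [-0.33332169 -0.15576227 -3.57927681]
[481.93932637 222.96225978  86.55244374] [-0.019  1.     0.   ] [ 0.98223987  0.8681301  -4.37299047]
```

>>> carry_out:
  rows:
    - [[5,0,1,12,0,0,0],[5,0,1,24,0,0,0],[5,0,1,31,0,0,0],[5,0,1,34,0,0,0],[5,0,1,35,0,0,0],[5,0,1,35,0,0,0]]

```text
t: 41.45
ee_pos: [482.4, 223.0, 51.3]
tcp_rot: [[-0.019, 1.0, -0.001], [1.0, 0.019, -0.0], [-0.0, -0.001, -1.0]]
contact_force: [-0.1, -2.6, 2.8]
grip_width: 0.131
gripper_force: 119.4
```

>>> carry_out:
  rows:
    - [[5,0,0,1,0,0,0],[5,0,0,2,0,0,0],[5,0,0,2,0,0,0],[14,0,0,2,0,0,0],[18,0,0,2,0,0,0],[25,0,0,2,0,0,0],[35,0,0,2,0,0,0],[35,0,0,2,0,0,0],[35,0,0,2,0,0,0]]

```text
t: 42.35
ee_pos: [482.8, 223.1, 49.4]
tcp_rot: [[-0.019, 1.0, 0.0], [1.0, 0.019, 0.0], [0.0, 0.0, -1.0]]
contact_force: [-0.1, -0.2, 0.6]
grip_width: 0.41
gripper_force: 0.0
```

Released with about no force. I rise straight up and check where the pan stands.

>>> carry_out:
  rows:
    - [[40,0,0,-10,0,0,0],[45,0,0,-35,0,0,0],[45,0,0,-75,0,0,0],[45,0,0,-125,0,0,0],[45,0,0,-170,0,0,0],[45,-25,0,-200,0,0,0],[45,-50,0,-210,0,0,0],[45,-50,0,-210,0,0,0],[45,-50,0,-210,0,0,0],[45,-50,0,-210,0,0,0]]

```text
t: 43.35
ee_pos: [483.1, 173.4, 258.5]
tcp_rot: [[-0.019, 1.0, -0.002], [1.0, 0.019, 0.0], [0.0, -0.002, -1.0]]
contact_force: [-0.1, -0.1, -0.2]
grip_width: 0.53
gripper_force: 0.0
```

```bash
python3 - <<'E'
from h import *
s,p,R=st(); print(s["t"],p,s["contact_force"])
c=cal("wrist"); im=eyes.snapshot("wrist"); t=eyes.snapshot("top")
cv2.imwrite("pics/w12.png",im[:,:,::-1]); cv2.imwrite("pics/t3.png",t[:,:,::-1])
print("expected rim centre px",proj("w",(480,354,97),c).round(0))
# handle: dark pixels near expected axis
g=im.max(2)
for r in range(0,240,20):
    row=g[r,200:360]; d=np.where(row<45)[0]; b=np.where(row>200)[0]
    print(r,"dark",(d.min()+200,d.max()+200,len(d)) if len(d) else None,"white",(b.min()+200,b.max()+200,len(b)) if len(b) else None)
ct=cal("top")
h=cv2.cvtColor(t,cv2.COLOR_RGB2GRAY)[195:250,135:225]
for r in h[::3]: print("".join("#+-. "[min(4,v//52)] for v in r))
E
```

```text
43.35 [483.0631972  173.40647001 258.49921001] [-0.13503565 -0.05030002 -0.17861197]
expected rim centre px [277. -28.]
0 dark None white (np.int64(200), np.int64(356), 100)
20 dark None white (np.int64(200), np.int64(352), 82)
40 dark None white (np.int64(200), np.int64(348), 90)
60 dark (np.int64(271), np.int64(271), 1) white (np.int64(209), np.int64(345), 93)
80 dark (np.int64(271), np.int64(271), 1) white (np.int64(330), np.int64(340), 11)
100 dark (np.int64(284), np.int64(284), 1) white None
120 dark (np.int64(284), np.int64(284), 1) white None
140 dark (np.int64(284), np.int64(284), 1) white None
160 dark None white None
180 dark None white None
200 dark None white (np.int64(200), np.int64(211), 12)
220 dark None white None
++++++++++++++++++++++++++++++++++++++++++++++++++++++++++++++++++++++++++--+--------+++++
++++++++++++++++++++++++++++++++++++++++++++++++++++++++++++++++++++++----------------++++
+++++++++++++++++++++++++++++++++++++++++++++++++++++++++++++++++-..........-----------+++
++++++++++++++++++++++++++++++++++++++++++++++++++++++++++++++++-...........-----------
[... 668 characters left out ...]
...     ..----......  ...---+-----++++++++++++++++++++++-------
--.       ..-++++++++++------.....---.......     ...--+-----++++++++++++++++++++++++------
-..        .-++++++++++++++-----........         ..-----------++----------+++++++++++-----
-.         ..-++++++++++-..                     ...-----------------------++++++++++++----
.......... ..--+++++++++-.                      ...--+---------------------+++++++++++----
--------------+++++++++++-.......               ..--------------------------++++----------
-----------+++++++++++++++--------------..........---------------------------...........--
---------------++++++++++++--------+++++++----------------------------------............--
```

>>> carry_out:
  rows:
    - [[45,15,0,-40,0,0,0],[45,45,0,-60,0,0,0],[45,85,0,-60,0,0,0],[45,120,0,-60,0,0,0],[45,130,0,-60,0,0,0],[45,130,0,-60,0,0,0],[45,130,0,-60,0,0,0]]

```text
t: 44.15
ee_pos: [480.9, 302.5, 318.4]
tcp_rot: [[-0.02, 1.0, -0.001], [1.0, 0.02, -0.002], [-0.002, -0.001, -1.0]]
contact_force: [-0.6, 1.1, -1.5]
grip_width: 0.524
gripper_force: 0.0
```

```bash
cat > fit.py <<'E'
from h import *
s,p,R=st(); c=cal("wrist"); im=eyes.snapshot("wrist"); print(s["t"],p,s["contact_force"])
cv2.imwrite("pics/w13.png",im[:,:,::-1])
g=cv2.GaussianBlur(cv2.cvtColor(im,cv2.COLOR_RGB2GRAY),(3,3),0).astype(np.float32)
gr=np.hypot(cv2.Sobel(g,cv2.CV_32F,1,0),cv2.Sobel(g,cv2.CV_32F,0,1))
a=np.linspace(0,2*np.pi,180)
K,Rc,t=c
def sc(x,y,z=97,r=56):
    P=np.c_[x+r*np.cos(a),y+r*np.sin(a),0*a+z]; q=(K@(Rc@P.T+t[:,None])); q=(q[:2]/q[2]).T.astype(np.float32)
    return cv2.remap(gr,q[None,:,0],q[None,:,1],cv2.INTER_LINEAR).mean()
for z in (90,97,104):
    b=max((sc(x,y,z),x,y) for x in range(440,521,2) for y in range(314,395,2)); print("rim fit z",z,b)
sc2=max((sc(x,y,z,56),x,y,z) for x in range(450,511,2) for y in range(324,385,2) for z in range(60,125,3)); print(sc2)
h=cv2.cvtColor(im,cv2.COLOR_RGB2GRAY)[0:230,140:430]
for r in cv2.resize(h,(110,46),interpolation=cv2.INTER_AREA): print("".join("#%+-. "[min(5,v//43)] for v in r))
E
python3 fit.py
```

```text
44.15 [480.88277735 302.54490657 318.39879744] [-0.5596586   1.06730716 -1.4532294 ]
rim fit z 90 (np.float32(197.69649), 482, 354)
rim fit z 97 (np.float32(180.60342), 482, 354)
rim fit z 104 (np.float32(152.28943), 482, 354)
(np.float32(257.00842), 480, 354, 75)
--------------------------------------------------------------------------------------------------------------
--------------------------------------------------------------------------------------------------------------
--------------------------------------------------------------------------------------------------------------
--------------------------------------------------------------------------------------------------------------
--------------------------------------------------------------------------------------------------------------
--------------------------------------------------------------------------------------------------------------
--------------------------------------------------------------------------------------------------------------
----------------------------------------------------------
[... 3570 characters left out ...]
------++++++%++%+%++++++++++++++++
--------------------------------------------++++++%###%+++++----------------------------+%+++++++++++++++++++-
------------------------------------------+++++++%####%+++++-----------------------------++++++++++++++++++---
------------------------------------------+++++++%####%+++++---------------------------++++++++++++++++++-----
-----------------------------------------+++++++++%###%+++++------------------------+++++%++%++%%++++---------
------------------------------------++++++++++++++%###%++++++--------------------+++%%++++%++-----------------
---------------------------------+++++++++++++++++%#%#%+++++++----------------++++++%++++++-------------------
```

```bash
python3 - <<'E'
from h import *
for i in range(4): t=eyes.snapshot("top")
t0=cv2.imread("pics/t0_raw.png")[:,:,::-1]
sl=(slice(145,190),slice(300,365)); print("treadle diff",np.abs(t0[sl].astype(int)-t[sl]).mean(),"ref",np.abs(t0[sl].astype(int)-np.roll(t,2,0)[sl]).mean())
ch=(slice(140,180),slice(208,285)); print("chute max white",t[ch].min(2).max())
s=st()[0]; print(s["t"],s["contact_force"],np.abs(s["dq"]).max()); print(ticket.close_job())
E
```

```text
treadle diff 6.893903133903134 ref 8.756809116809118
chute max white 173
44.4 [-0.02386952  0.39020524  0.19143224] 0.14987280058127087
the job is handed in; nothing more can be done
None
```

The job is handed in: all six stoppers appear to be in the pan (weight and camera agree), which stands released at about (481, 354) mm, within about 2 mm of the hotplate's centre. No stoppers showed on the chute, but my image check could not confirm that the treadle came fully back up. I was not shown a verdict.

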